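# Counter-hold the hidden bolt head at the nut-runner station

### The job

At the nut-runner station, first swing the flat steel hold-down latch over the runner until it lies fully home in its forked catch. Then reach down into the narrow gap behind the bracket, grip the hex bolt head across its sides between the two fingers, and stop it from turning with the runner; finish while still holding the head firmly, do not let go. The latch stays closed, and the cup, the screwdriver and the copper clip are left alone.

Things in the scene. Friction and masses are not known exactly. Their poses are not given: they have to be found in the camera images.
- fixture: Fixed fixture, aluminium base 290 x 200 x 12 mm. Origin on the bench; x away from the robot at yaw 0, y left, z up; numbers below are in its frame, mm. Steel bracket: upright plate x 0 to 8, y -55 to 55, top z 90. Dark rear plate x 50 to 64, y -75 to 75, top z 90. In front of the bracket a round grey nut runner lies along x (x -195 to -6, radius 24, axis at y 0, z 60), socket on the nut.
- bolt: Bolt through the bracket along fixture x. Origin on its axis at fixture 0, 0, 60; its x = fixture x. Dark hex head behind the bracket, 24 mm across flats, 28 across corners, fixture x 18 to 32. It turns only about x: the runner drags it at about +0.1 rad/s with 0.15 N m; a firm grip (40 N or more) stops it. At rotation 0, and every 60 degrees, two flats face fixture +y and -y. Starts at any angle.
- grip_point (a point): Fixed point on the bolt's axis in its head, at fixture 28, 0, 60; axes as the fixture's. It lies in the 42 mm gap between bracket and rear plate (x 8 to 50; open above and at both y ends, floor z 12), 30 mm below their tops. Grip from straight above, fingers closing along the fixture's y, this point between the pads.
- latch (a joint): Hinge angle of the latch: flat steel bar 20 mm wide, 6 thick, rounded end 160 mm from the pin, 120 g. Axis = fixture x through latch_hinge. 0 = closed, level along fixture +y over the runner, in the fork; grows as the free end goes up, 1.57 = upright, stop at 1.9. Stiff hinge (0.15 N m): stays where it is left. Starts at 0.9 to 1.75.
- latch_grip (a point): Point in the middle of the latch bar 143 mm from the hinge pin, 17 mm from its free end; it moves with the latch, its y runs along the bar to the free end and its x is the hinge axis. The 20 mm width lies along its x. Closed, it is at fixture -85, 88, 92, with free space below and beside it.
- latch_hinge (a point): Hinge pin of the latch on its post, fixture -85, -55, 92; axes as the fixture's.
- latch_catch (a point): Fork that takes the latch, 105 mm from the pin: fixture -85, 50, 92, 12 mm long in y; its two cheeks stand 12 to 19 mm either side in x and reach z 109.
- cup: Bystander: white plastic cup, 72 mm wide, 85 mm high, loose, stands beside the fixture. Origin at the centre of its underside.
- screwdriver: Bystander: red-handled screwdriver, loose, lying beside the fixture. Origin below its middle.
- clip: Bystander: small copper L-shaped clip 26 x 18 x 18 mm, loose, lies beside the fixture. Origin at the centre of its underside.

How it is judged:
On the way, in this order (a step that is already met when the one before it is completed fails the run):
1. the latch lies home in its catch (value of joint latch below 0.05 rad), for 0.2 s.
2. the bolt head is gripped between the fingers and has stopped turning (contact force between the fingers and bolt above 20 N and distance between the grasp point and grip_point below 0.025 m and angular speed of bolt below 0.03 rad/s), for 0.5 s.
At the end, for the whole second after the job is handed in: Latch within 0.05 rad of closed; fingers on the bolt head with over 20 N, TCP within 25 mm of the grip point and 7 mm sideways (head between both fingers), bolt turning slower than 0.03 rad/s, all through the last second, still holding; bystanders within 20 mm (all of step 2 and value of joint latch below 0.05 rad and y of the grasp point in the frame of grip_point between -0.007 and 0.007 m); the arm keeps its last pose, push and grip.
It fails at once if a bystander is moved by more than 20 mm (distance of any of cup, screwdriver, clip from where it was at the start of the episode above 0.02 m).
It also fails if it takes over 42 s, if anything falls off the work surface, if the arm or the gripper's body presses on something with over 40 N, if the wrist force passes 120 N, or if a joint passes its speed limit or range.

### The arm

A 6-joint arm with a two-finger parallel gripper is mounted at the origin on the work surface. World frame = base frame: x ahead of the robot, y to its left, z up, the work surface at z = 0. Lengths are in m, angles in rad, forces in N, time in s.
With the tool pointing down it reaches from about 0.2 to 0.875 m from the base axis. Payload 3.4 kg.
Tool frame: the origin (TCP) lies between the finger pads, 19 mm behind the fingertips; this is the grasp point; z points along the fingers, y is the line along which they close (so a half turn about z gives the same grasp; the last joint's range is limited). The gripper opens to 94 mm and grips with 3 to 60 N. Pads are 16 mm wide; open, the fingers measure 119 mm over their backs; the gripper's body (75 mm by 177 mm) begins 78 mm behind the grasp point.
Start: joints at [1.222, 0.276, 1.505, -0, 1.361, -0.121], TCP at [0.13, 0.56, 0.224] pointing down, gripper open.
Joint ranges: [-2.89, 2.89], [-0.75, 2.08], [0.22, 2.7], [-1.18, 4.32], [0.11, 2.71], [-2.7, 2.7]. Speed limits (rad/s): [2.57, 2.57, 3.14, 3.14, 3.14, 3.14].

### API

Orientations are given as a rotation vector (axis times angle).
In Python, from bench import robot gives the robot as it stands. The module is installed in compiled form; this text tells all that it offers.
- The arm moves only by the tool drive_tool, never from a script. Its argument "commands" is one flat list of numbers, 4 for each row, row after row: the shift along the tool's x, y, z in m, then the turn about the tool's z in degrees. A call has 1 to 5 rows; each row is the pose to reach, as a shift and turn from the pose commanded when the call began, along the tool's axes at that moment; what a row does not reach only later rows make up. A row lasts 1/10 s, in which the tool goes at most 50 mm and 8.59 degrees, less where a joint would pass 70% of its speed; a pose out of reach is approached as far as the arm can. A call with a gripper value outside its range is refused whole. "claw" is the opening, from -1 (shut) to 1 (fully open), set as the call begins (left out, the last holds). The fingers move at their own pace and stop on an object; "force" is the grip in N (left out, the last holds). Time passes only in rows, so rows that repeat a pose let the fingers close. It gives the time, the measured TCP pose, the force, the opening and the grip force at its end, in the units of the state.
- robot.observe(): the state, without advancing time (a new reading comes with each control period).
- robot.camera(name): name is "scene" or "top"; returns the picture (384x512x3 uint8, red, green, blue); there is no depth.
- robot.camera_params(name): a dict with "fx", "fy", "cx", "cy" (pixels), "R" (3x3) and "t" (3): a world point X has camera coordinates R X + t. Camera axes: x right, y down, z forward; pixel columns grow to the right and rows downward; lengths in m; the calibration is good to about 2 mm. A picture is of the moment at which its call begins. camera_params takes no time and is no camera call.
- robot.job_done(): hands the job in; it is judged then, once.
Trained networks look in the newest picture that a camera, given by its name, has taken for a name from the list of things; names that differ only in an ending like _2 or _b are one class to them, and where a whole thing is asked for, a point or a joint stands for the part that bears it (a point fixed in the world has none). Each returns a list of dicts, best first, with "conf" (0 to 1); they miss things now and then, are a little off and sometimes report something else, mostly with a low value. They report only what shows in the picture. A call takes as long as a camera call.
- robot.trace(camera, thing): "mask" (384x512 bool, what is visible of it) and "extent" ([left, top, right, bottom] in pixels, round what is visible of it).
- robot.pinpoint(camera, thing): "point" ([row, column] in pixels: a listed point, or the origin of a listed thing).
The state is a dict: "time_s": time; "joints": joint angles; "joint_vel": joint speeds; "effort": joint torques, N m; "ee_pos": TCP position; "orientation": TCP orientation; "force": force on the tool from outside, world axes, zero at the start; "moment": the same for the moment, N m; "gripper_width": finger opening in m; "gripper_force": force on a finger pad.
Only numpy, scipy, OpenCV 4.12 (cv2) and the standard library are available. Lean on these libraries where they do the work, as an engineer would, in place of code of your own. Each camera call takes 0.05 s, during which the arm holds its last target. There are 200 camera calls.

## Working session

There is one attempt and no reset: what is moved stays moved. The work goes in short steps, Python scripts to look and compute and a tool call to move; the robot and the scene stay as the last step left them, time stands still between calls to the robot, and variables do not carry over. Pictures are saved under pics/ and viewed, at most 10 in all, crops included, and the job is handed in when it is done.

Besides the shell and the picture viewer there is one more tool, called after "Call:" as name(argument=value, ...), one argument or row to a line, values as JSON. drive_tool: Moves the arm, as the interface text tells. Its arguments: {"type":"object","properties":{"commands":{"type":"array"},"claw":{"type":"number"},"force":{"type":"number"}},"required":["commands"]}

```bash
mkdir -p pics; cat > h.py <<'E'
import numpy as np, cv2
from scipy.spatial.transform import Rotation as Rn
from bench import robot
def tri(px):
    # px: list of (cam,[row,col]) -> world point
    A=[];b=[]
    for c,(r,q) in px:
        p=robot.camera_params(c);R=np.array(p['R']);t=np.array(p['t'])
        u=(q-p['cx'])/p['fx'];v=(r-p['cy'])/p['fy']
        A+=[R[0]-u*R[2],R[1]-v*R[2]];b+=[u*t[2]-t[0],v*t[2]-t[1]]
    return np.linalg.lstsq(np.array(A),np.array(b),rcond=None)[0]
def ray(c,rc,z):
    p=robot.camera_params(c);R=np.array(p['R']);t=np.array(p['t'])
    d=R.T@np.array([(rc[1]-p['cx'])/p['fx'],(rc[0]-p['cy'])/p['fy'],1]);o=-R.T@t
    return o+d*(z-o[2])/d[2]
def proj(c,X):
    p=robot.camera_params(c);x=np.array(p['R'])@X+p['t']
    return np.array([p['fy']*x[1]/x[2]+p['cy'],p['fx']*x[0]/x[2]+p['cx']])
E
python3 - <<'E'
from h import *
for c in('scene','top'):
    im=robot.camera(c);cv2.imwrite(f'pics/{c}0.png',im[:,:,::-1])
    for n in('fixture','bolt','grip_point','latch_grip','latch_hinge','latch_catch','cup','screwdriver','clip'):
        d=robot.pinpoint(c,n);print(c,n,[(np.round(k['point'],1).tolist(),round(k['conf'],2)) for k in d[:2]])
    p=robot.camera_params(c);print(c,'cam at',-np.array(p['R']).T@p['t'],p['fx'])
s=robot.observe();print(s)
E
```

```text
scene fixture [([233.2, 259.5], 0.92)]
scene bolt [([215.0, 260.7], 0.55), ([182.1, 278.2], 0.17)]
scene grip_point [([218.5, 251.3], 0.75)]
scene latch_grip [([154.9, 303.7], 0.81)]
scene latch_hinge [([181.7, 274.6], 0.82)]
scene latch_catch [([205.3, 305.5], 0.88), ([219.6, 247.9], 0.18)]
scene cup [([303.5, 330.0], 0.61)]
scene screwdriver [([184.5, 205.4], 0.86)]
scene clip [([155.9, 304.5], 0.61), ([270.3, 376.1], 0.42)]
scene cam at [1.10865119 0.4628819  0.64316459] 379.1460493736392
top fixture [([183.4, 239.7], 0.79), ([208.4, 334.6], 0.32)]
top bolt [([181.8, 240.4], 0.59)]
top grip_point [([169.8, 242.7], 0.88)]
top latch_grip [([205.9, 197.8], 0.62)]
top latch_hinge [([223.6, 245.6], 0.57)]
top latch_catch [([181.3, 238.4], 0.72), ([208.3, 201.2], 0.59)]
top cup [([150.1, 149.0], 0.67)]
top screwdriver [([206.2, 335.4], 0.97), ([221.4, 245.0], 0.54)]
top clip [([214.1, 134.2], 0.39)]
top cam at [0.46559483 0.04611154 0.94764281] 408.717970022734
{'time_s': 1.0, 'joints': array([ 1.22203693e+00,  2.75911838e-01,  1.50488519e+00,  1.94973826e-05,
        1.36071123e+00, -1.20991908e-01]), 'joint_vel': array([-0.00050851,  0.00067196, -0.00018222, -0.00186016, -0.00028481,
        0.00234396]), 'effort': array([-2.43168834e-04, -4.04477048e+01, -2.37495607e+01,  7.02854362e-02,
        2.47129658e-02,  1.88550820e-05]), 'ee_pos': array([0.12984399, 0.56018763, 0.22429217]), 'orientation': array([3.57009691e-01, 3.12124039e+00, 1.35904257e-04]), 'force': array([ 0.41837748,  0.33883145, -0.55231119]), 'moment': array([ 0.01920832,  0.03228695, -0.03500436]), 'gripper_force': 0.0, 'gripper_width': 0.09399116108947583}
```

View pictures.

View pics/scene0.png

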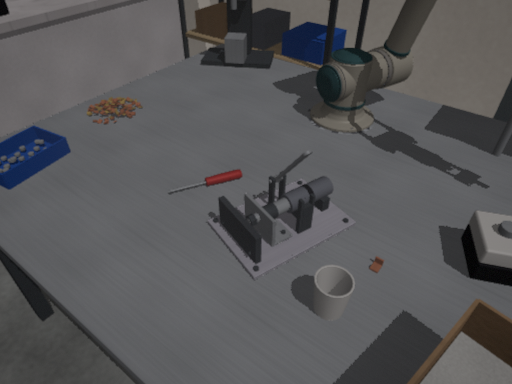

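View pics/top0.png

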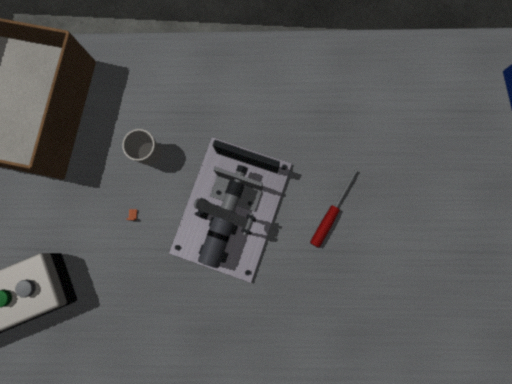

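```bash
python3 - <<'E'
from h import *
P={'fixture':((233.2,259.5),(183.4,239.7)),'bolt':((215,260.7),(181.8,240.4)),'grip':((218.5,251.3),(169.8,242.7)),'lgrip':((154.9,303.7),(205.9,197.8)),'hinge':((181.7,274.6),(223.6,245.6)),'catch':((205.3,305.5),(208.3,201.2))}
for n,(a,b) in P.items():
    X=tri([('scene',a),('top',b)]);print(n,X.round(4),(proj('scene',X)-a).round(1),(proj('top',X)-b).round(1))
for n,rc in {'cup':(150.1,149),'sd':(206,335),'clip':(214,134)}.items(): print(n,ray('top',rc,0.0).round(3))
print(Rn.from_rotvec(robot.observe()['orientation']).as_matrix().round(3))
E
```

```text
fixture [0.6155 0.1099 0.004 ] [-0. -0.] [ 0. -0.]
bolt [0.61   0.1062 0.0559] [-0.1 -0.7] [ 0.4 -0.6]
grip [0.6362 0.1005 0.0619] [-0.  -0.5] [ 0.3 -0.4]
lgrip [0.5436 0.1687 0.2081] [-0.   2.2] [-1.2  2.1]
hinge [0.5193 0.0872 0.0838] [0.1 1.9] [-1.2  1.8]
catch [0.5493 0.1853 0.0849] [0.  0.4] [-0.2  0.3]
cup [0.697 0.329 0.   ]
sd [ 0.564 -0.111  0.   ]
clip [0.543 0.358 0.   ]
[[-0.974  0.226  0.   ]
 [ 0.226  0.974  0.   ]
 [ 0.     0.    -1.   ]]
```

```bash
cat >> h.py <<'E'
from scipy.optimize import least_squares
PT={'fixture':(0,0,0),'bolt':(0,0,60),'grip_point':(28,0,60),'latch_hinge':(-85,-55,92),'latch_catch':(-85,50,92)}
def fx(p,X): # p=[x,y,yaw]
    return np.array([p[0],p[1],0])+Rn.from_euler('z',p[2]).apply(np.array(X)/1e3)
def fit(obs,th=True):
    # obs: (cam,name,row,col)
    def f(p):
        r=[]
        for c,n,a,b in obs:
            X=PT[n] if n in PT else (-85,-55+143*np.cos(p[3]),92+143*np.sin(p[3]))
            r+=list(proj(c,fx(p,X))-(a,b))
        return np.array(r)
    s=least_squares(f,[.61,.11,-.2,1.],loss='soft_l1');return s.x,f(s.x).reshape(-1,2)
E
python3 - <<'E'
from h import *
P={'fixture':((233.2,259.5),(183.4,239.7)),'bolt':((215,260.7),(181.8,240.4)),'grip_point':((218.5,251.3),(169.8,242.7)),'latch_grip':((154.9,303.7),(205.9,197.8)),'latch_hinge':((181.7,274.6),(223.6,245.6)),'latch_catch':((205.3,305.5),(208.3,201.2))}
obs=[(c,n,*v[i]) for n,v in P.items() for i,c in enumerate(('scene','top'))]
p,r=fit(obs);print(p,np.rad2deg(p[2]))
for o,e in zip(obs,r):print(o[:2],e.round(1))
# overlay
im=[cv2.imread(f'pics/{c}0.png') for c in('scene','top')]
edges=[]
def box(x0,x1,y0,y1,z0,z1):
    return [[(x0,y0,z1),(x1,y0,z1),(x1,y1,z1),(x0,y1,z1),(x0,y0,z1)]]
t=p[3];L=lambda r,x:(-85+x,-55+r*np.cos(t),92+r*np.sin(t))
pl=box(0,8,-55,55,0,90)+box(50,64,-75,75,0,90)+[[(28,-6,60),(28,6,60)],[L(0,-10),L(160,-10),L(160,10),L(0,10)]]
for i,c in enumerate(('scene','top')):
    big=cv2.resize(im[i],None,fx=5,fy=5,interpolation=cv2.INTER_CUBIC)
    for q in pl:
        a=np.array([proj(c,fx(p,v))[::-1] for v in q]);cv2.polylines(big,[np.int32((a+.5)*5)],False,(0,255,0),1)
    o=(165,185) if i==0 else (140,170)
    if i==0: crop=big[145*5:265*5,210*5:340*5]
    else: crop=big[135*5:255*5,170*5:300*5]
    cv2.imwrite(f'pics/ov{c}.png',crop)
print('grip',fx(p,(28,0,60)),'lgrip',fx(p,L(143,0)),'tipz')
E
```

```text
[ 0.61257489  0.10935765 -0.35014475  0.93125192] -20.061816361662398
('scene', 'fixture') [0.4 0.5]
('top', 'fixture') [1.5 0.3]
('scene', 'bolt') [-0.1 -0.2]
('top', 'bolt') [-1.1 -2.1]
('scene', 'grip_point') [ 1.1 -1.5]
('top', 'grip_point') [-0.8  0. ]
('scene', 'latch_grip') [0.2 1.5]
('top', 'latch_grip') [-0.9  3.1]
('scene', 'latch_hinge') [-3.9  3.3]
('top', 'latch_hinge') [1.2 1.8]
('scene', 'latch_catch') [-2.2  0.6]
('top', 'latch_catch') [-0.8 -0.3]
grip [0.63887594 0.0997527  0.06      ] lgrip [0.54314237 0.16702086 0.20673859] tipz
```

View pics/ovtop.png

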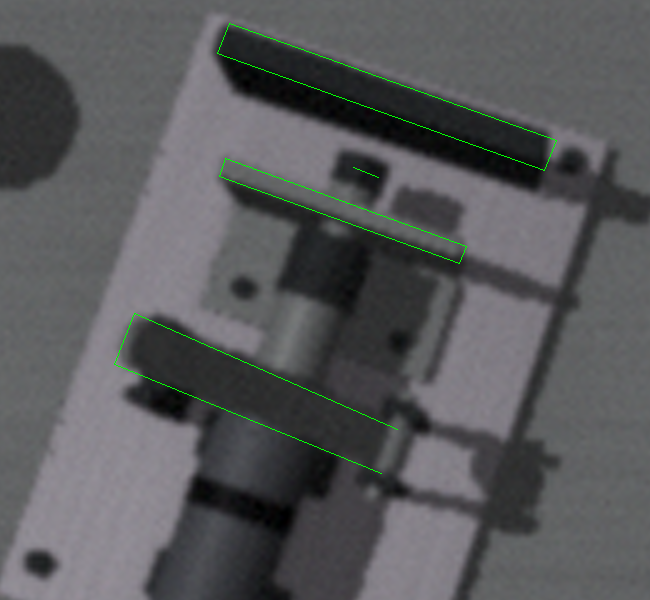

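View pics/ovscene.png

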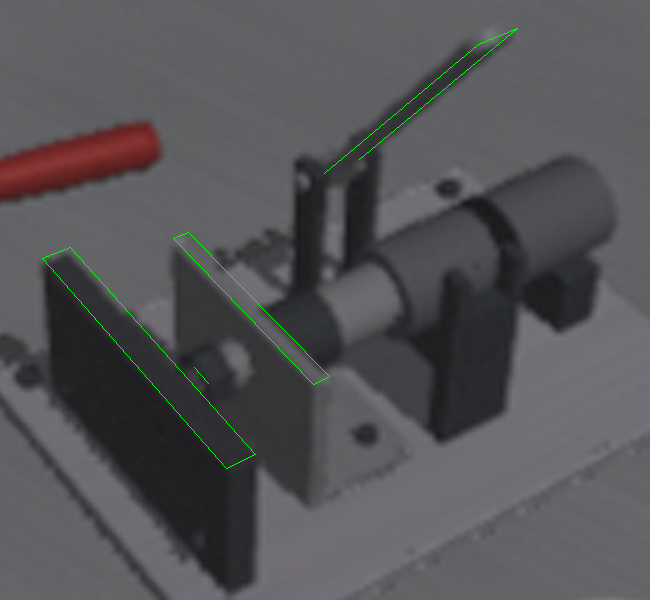

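Call:
drive_tool(
  commands=[-0.036,-0.023,-0.02,1.5,-0.074,-0.047,-0.035,3,-0.113,-0.072,-0.045,4.5,-0.152,-0.096,-0.052,6,-0.19,-0.12,-0.056,7],
  claw=-1,
  force=20,
)

```text
time_s: 1.5
ee_pos: [0.2891, 0.3993, 0.2813]
orientation: [0.547, 3.092, 0.003]
force: [0.5, 1.2, 0.2]
gripper_width: 0.0574
gripper_force: 0.0
```

```bash
cat >> h.py <<'E'
def need(p,X,yaw=None):
    # tool-frame shift from measured pose to fixture point X (mm), and turn so tool y is fixture y
    s=robot.observe();R=Rn.from_rotvec(s['orientation']).as_matrix()
    d=R.T@(fx(p,X)-s['ee_pos']);yt=R[:,1];a=np.rad2deg(np.arctan2(-yt[0],yt[1])-p[2])
    print('t',s['time_s'],'shift',d.round(4),'turn',a.round(2),'F',s['force'].round(1),'w',round(s['gripper_width'],4),'gf',s['gripper_force'])
P0=[0.6126,0.1094,-0.350]
E
python3 -c "
from h import *
need(P0,(-85,10,280))"
```

```text
t 1.5 shift [-0.3183 -0.1512  0.0013] turn -0.02 F [0.5 1.2 0.2] w 0.0574 gf 0.0
```

Call:
drive_tool(
  commands=[-0.045,-0.021,0,0,-0.09,-0.042,0,0,-0.135,-0.063,0,0,-0.18,-0.085,0,0,-0.225,-0.106,0,0],
)

```text
time_s: 2.0
ee_pos: [0.464, 0.2219, 0.2806]
orientation: [0.547, 3.093, 0.001]
force: [-0.6, 1.3, 1.4]
gripper_width: 0.0174
gripper_force: 0.0
```

Call:
drive_tool(
  commands=[-0.045,-0.021,0,0,-0.092,-0.043,0,0,-0.092,-0.043,0.02,0,-0.092,-0.043,0.02,0],
)

```text
time_s: 2.4
ee_pos: [0.534, 0.1501, 0.2577]
orientation: [-0.551, -3.088, 0.002]
force: [-1.2, -0.5, -0.3]
gripper_width: 0.0006
gripper_force: 0.0
```

```bash
python3 -c "
from h import *
need(P0,(-85,10,280))
im=robot.camera('scene');big=cv2.resize(im[60:260,180:380,::-1],(600,600));cv2.imwrite('pics/a1.png',big)
need(P0,(-85,78,114))"
```

```text
t 2.4 shift [-0.0027 -0.0013 -0.0223] turn -0.17 F [-1.2 -0.5 -0.3] w 0.0006 gf 0.0
t 2.45 shift [-0.0037  0.066   0.1449] turn -0.07 F [0.2 0.9 0.2] w 0.0003 gf 0.0
```

View pics/a1.png

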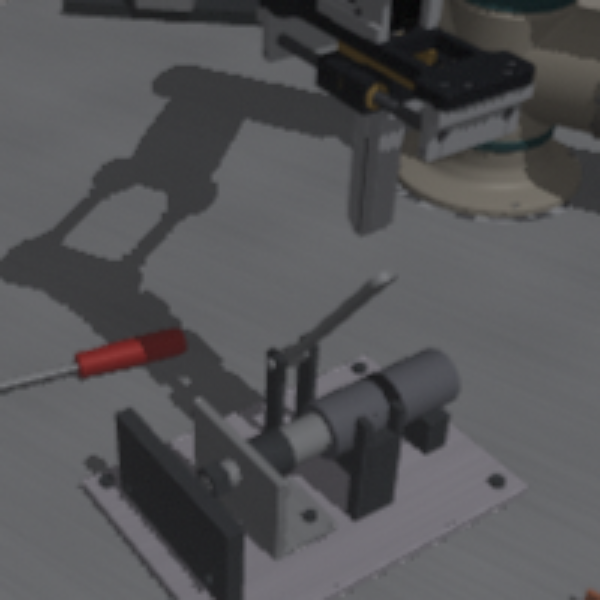

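Call:
drive_tool(
  commands=[-0.002,0.003,0.025,0,-0.004,0.01,0.05,0,-0.004,0.02,0.07,0,-0.004,0.03,0.09,0,-0.004,0.042,0.108,0],
)

```text
time_s: 2.95
ee_pos: [0.5521, 0.1912, 0.1528]
orientation: [0.544, 3.093, 0.0]
force: [-0.6, -0.6, 0.9]
gripper_width: 0.0007
gripper_force: 0.4
```

Call:
drive_tool(
  commands=[0,0.01,0.012,0,0,0.018,0.022,0,0,0.024,0.031,0,0,0.024,0.036,0,0,0.024,0.036,0],
)

```text
time_s: 3.45
ee_pos: [0.5606, 0.2124, 0.1158]
orientation: [-0.546, -3.093, 0.001]
force: [-0.5, 0.3, -0.7]
gripper_width: 0.0008
gripper_force: 0.0
```

```bash
python3 -c "
from h import *
need(P0,(-85,78,114))
im=robot.camera('scene');big=cv2.resize(im[100:260,200:360,::-1],(640,640)[:2]);cv2.imwrite('pics/a2.png',cv2.resize(big,(600,600)))"
```

```text
t 3.45 shift [ 0.0008 -0.0009  0.0018] turn 0.02 F [-0.5  0.3 -0.7] w 0.0008 gf 0.0
```

View pics/a2.png

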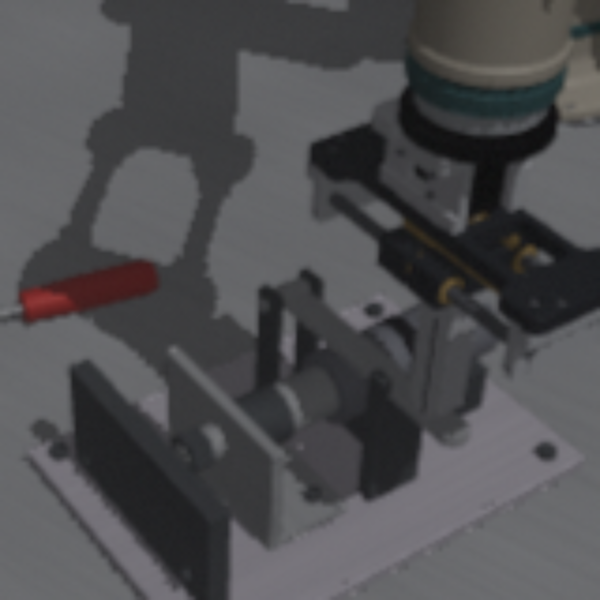

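Call:
drive_tool(
  commands=[0,0,0.002,0,0,0,0.004,0],
)

```text
time_s: 3.7
ee_pos: [0.5615, 0.2121, 0.1138]
orientation: [0.547, 3.092, 0.001]
force: [-3.7, -1.1, 15.9]
gripper_width: 0.0008
gripper_force: 7.6
```

Call:
drive_tool(
  commands=[0,0,0.002,0,0,0,0.002,0],
)

```text
time_s: 3.9
ee_pos: [0.5615, 0.2121, 0.1138]
orientation: [0.547, 3.091, 0.002]
force: [-3.2, -1.4, 15.2]
gripper_width: 0.0004
gripper_force: 7.6
```

Call:
drive_tool(
  commands=[0,0,0.002,0,0,0,0.002,0],
)

```text
time_s: 4.1
ee_pos: [0.5615, 0.2122, 0.1136]
orientation: [0.547, 3.09, 0.002]
force: [-6.3, -2.0, 24.1]
gripper_width: 0.0004
gripper_force: 12.0
```

Call:
drive_tool(
  commands=[0,0,-0.04,0,0,0,-0.07,0,-0.03,-0.02,-0.075,0,-0.07,-0.05,-0.075,0,-0.11,-0.075,-0.075,0],
  claw=0.3,
)

```text
time_s: 4.6
ee_pos: [0.6393, 0.1028, 0.1847]
orientation: [0.545, 3.092, 0.001]
force: [-0.1, -0.5, -0.7]
gripper_width: 0.0369
gripper_force: 0.0
```

```bash
python3 -c "
from h import *
need(P0,(28,0,60))
obs=[]
for c in('scene','top'):
    robot.camera(c)
    for n in('fixture','bolt','grip_point','latch_grip','latch_hinge','latch_catch'):
        d=robot.pinpoint(c,n)
        if d and d[0]['conf']>.4: obs.append((c,n,*d[0]['point']))
p,r=fit(obs);print(p)
for o,e in zip(obs,r):print(o[:2],e.round(1))
need(p,(28,0,60))
im=robot.camera('scene');cv2.imwrite('pics/a3.png',cv2.resize(im[100:260,200:360,::-1],(600,600)))"
```

```text
t 4.6 shift [-0.0004 -0.0031  0.1247] turn 0.05 F [-0.1 -0.5 -0.7] w 0.0369 gf 0.0
[ 0.6170379   0.11104778 -0.33753726  0.00999537]
('scene', 'fixture') [2.4 0.7]
('scene', 'bolt') [ 1.5 -0.5]
('scene', 'grip_point') [-0.3  3.2]
('scene', 'latch_grip') [0.1 1.6]
('scene', 'latch_hinge') [-0.3  0.9]
('scene', 'latch_catch') [-1.3  0.3]
('top', 'fixture') [ 0.3 -0.3]
('top', 'bolt') [-0.1  0.4]
('top', 'grip_point') [-2.2  2.3]
('top', 'latch_grip') [-0.1  0.3]
('top', 'latch_hinge') [0.5 0.4]
('top', 'latch_catch') [-3.8  1.5]
t 5.3 shift [-0.0059 -0.0011  0.1234] turn -0.66 F [-0.6 -0.6 -0.4] w 0.0612 gf 0.0
```

View pics/a3.png

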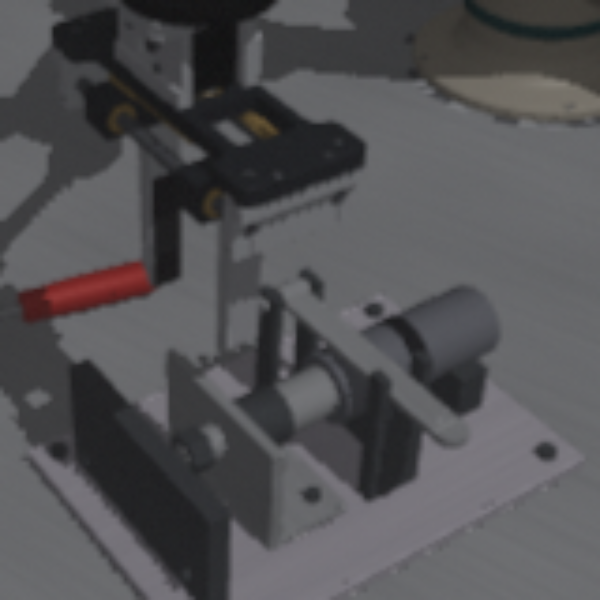

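Call:
drive_tool(
  commands=[-0.002,-0.002,0.035,0,-0.003,-0.002,0.065,0,-0.003,-0.002,0.08,0,-0.003,-0.002,0.085,0],
  force=60,
)

```text
time_s: 5.75
ee_pos: [0.6393, 0.1012, 0.0961]
orientation: [-0.546, -3.09, 0.001]
force: [-0.3, -0.6, 0.6]
gripper_width: 0.0614
gripper_force: 0.0
```

```bash
python3 -c "
from h import *
need([.6148,.1102,-.344],(28,0,60))
a=robot.camera('scene')[150:250,215:315,::-1];b=robot.camera('top')[120:220,190:290,::-1]
cv2.imwrite('pics/a4.png',np.hstack([cv2.resize(v,(400,400),interpolation=cv2.INTER_CUBIC) for v in(a,b)]))"
```

```text
t 5.75 shift [-0.0021  0.0002  0.0361] turn -0.34 F [-0.3 -0.6  0.6] w 0.0614 gf 0.0
```

View pics/a4.png

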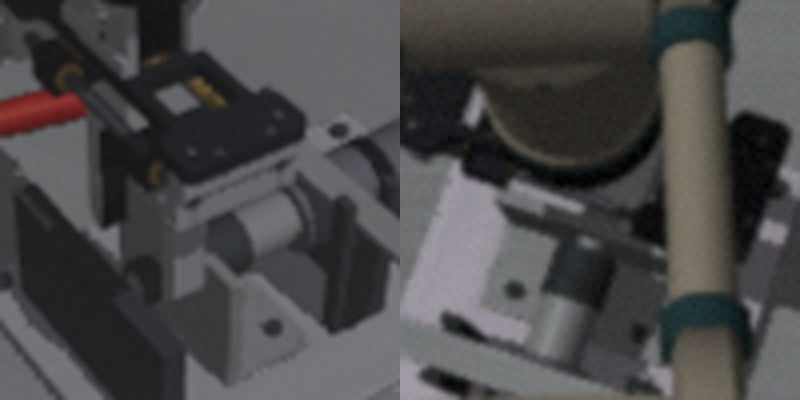

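Call:
drive_tool(
  commands=[-0.002,0,0.015,0,-0.002,0,0.03,0,-0.002,0,0.036,0,-0.002,0,0.036,0],
)

```text
time_s: 6.25
ee_pos: [0.6422, 0.1005, 0.0615]
orientation: [-0.547, -3.092, 0.0]
force: [-0.4, -1.2, 0.6]
gripper_width: 0.0618
gripper_force: 0.0
```

Call:
drive_tool(
  commands=[0,0,0,0,0,0,0,0,0,0,0,0,0,0,0,0,0,0,0,0],
  claw=-1,
  force=60,
)

```text
time_s: 6.75
ee_pos: [0.6426, 0.1002, 0.0626]
orientation: [0.546, 3.093, -0.001]
force: [-0.4, 0.9, 2.4]
gripper_width: 0.0249
gripper_force: 60.1
```

Call:
drive_tool(
  commands=[0,0,0,0,0,0,0,0,0,0,0,0,0,0,0,0,0,0,0,0],
)

```text
time_s: 7.25
ee_pos: [0.6426, 0.1002, 0.0626]
orientation: [0.547, 3.093, -0.001]
force: [-0.1, -3.2, 4.2]
gripper_width: 0.0244
gripper_force: 60.0
```

Call:
drive_tool(
  commands=[0,0,0,0,0,0,0,0,0,0,0,0,0,0,0,0,0,0,0,0],
)

```text
time_s: 7.75
ee_pos: [0.6427, 0.1003, 0.0626]
orientation: [0.547, 3.093, -0.001]
force: [-1.6, -3.7, 5.4]
gripper_width: 0.0246
gripper_force: 60.0
```

```bash
python3 -c "
from h import *
need([.6148,.1102,-.344],(28,0,60))
a=robot.camera('scene')[130:330,200:400,::-1]
cv2.imwrite('pics/a5.png',cv2.resize(a,(600,600),interpolation=cv2.INTER_CUBIC))
print(robot.observe()['moment'])"
```

```text
t 7.75 shift [ 0.0016 -0.      0.0025] turn -0.33 F [-1.6 -3.7  5.4] w 0.0246 gf 59.99107304960489
[-0.48303702  0.14069804  0.04153942]
```

View pics/a5.png

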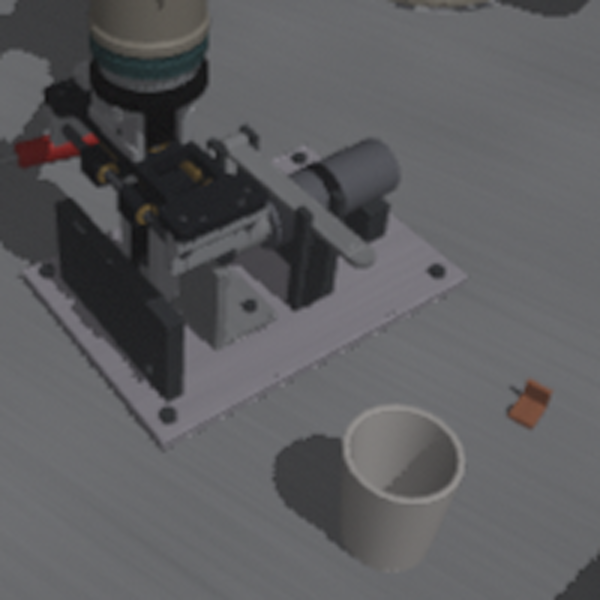

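Call:
drive_tool(
  commands=[0,0,0,0,0,0,0,0,0,0,0,0,0,0,0,0,0,0,0,0],
)

```text
time_s: 8.3
ee_pos: [0.6426, 0.1003, 0.0625]
orientation: [0.547, 3.093, -0.001]
force: [-1.3, -3.4, 4.8]
gripper_width: 0.0244
gripper_force: 60.0
```

Call:
drive_tool(
  commands=[0,0,0,0,0,0,0,0,0,0,0,0,0,0,0,0,0,0,0,0],
)

```text
time_s: 8.8
ee_pos: [0.6426, 0.1003, 0.0625]
orientation: [0.547, 3.093, -0.001]
force: [-0.7, -3.7, 5.2]
gripper_width: 0.0244
gripper_force: 60.0
```

Call:
drive_tool(
  commands=[0,0,0,0,0,0,0,0,0,0,0,0,0,0,0,0,0,0,0,0],
)

```text
time_s: 9.3
ee_pos: [0.6427, 0.1003, 0.0625]
orientation: [0.547, 3.093, -0.001]
force: [-1.8, -3.5, 5.8]
gripper_width: 0.0245
gripper_force: 60.0
```

Force, width and pose are steady, so the head is held still; handing in.

```bash
python3 -c "
from bench import robot
print(robot.job_done())"
```

```text
the job is handed in; nothing more can be done
None
```

The latch is closed in its fork, the bolt head is gripped across its flats at 60 N and holding still, the cup, screwdriver and clip were not touched, and the job was handed in at about 9.3 s of the 42 s allowed (no verdict was returned).

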